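Hold a washer's control dial at its third click with the lid plug seated

ROBOT

A 6-joint arm with a two-finger parallel gripper is mounted at the origin on the work surface. World frame = base frame: x ahead of the robot, y to its left, z up, the work surface at z = 0. Lengths are in m, angles in degrees, forces in N, time in s.
With the tool pointing down it reaches from about 0.375 to 0.9 m from the base axis. Payload 3.1 kg.
Tool frame: the origin (TCP) lies on the centre line of the jaws, within the pads' length; the fingertips stand 25 mm ahead of it and the grasp point (between the pads) lies 6 mm ahead of it; z points along the fingers, y is the line along which they close (so a half turn about z gives the same grasp; the last joint's range is limited). The gripper opens to 87 mm and grips with 3 to 60 N. Pads are 19 mm wide; open, the fingers measure 117 mm over their backs; the gripper's body (75 mm by 190 mm) begins 51 mm behind the grasp point.
Start: joints at [-10.227, 30.224, 82.088, -0, 67.689, -10.227], TCP at [0.625, 0, 0.222] pointing down, gripper open.
Joint ranges: [-176.69, 176.69], [-43.24, 126.21], [12.49, 139.97], [-82, 262], [0, 151.66], [-163.58, 163.58]. Speed limits (degrees/s): [159.86, 159.86, 180, 180, 180, 180].

INTERFACE

Orientations are given as a 3x3 rotation matrix whose columns are the frame's x, y, z axes.
In Python, from rig import * gives the robot as it stands.
- The arm moves only by the tool step_arm, never from a script. Its argument "steps" is a list of rows, each a list of 7 numbers: the shift along the tool's x, y, z normalised to -1 to 1, where 1 is 0.3 m, then the turn, a rotation vector about the tool's x, y, z normalised to -1 to 1, where 1 is 45 degrees, then the gripper's target within -1 to 1 (shut at 1, half-way at 0, fully open at -1). A call has 1 to 8 rows; each row is the pose to reach, as a shift and turn from the pose commanded when the call began, along the tool's axes at that moment; what a row does not reach only later rows make up. A row lasts 1/12 s, in which the tool goes at most 41.7 mm and 7.16 degrees, less where a joint would pass 70% of its speed; a pose out of reach is approached as far as the arm can. A call with a number of a shift or a turn outside -1 to 1 is refused whole. A call with a gripper value outside its range is refused whole. The fingers move at their own pace and stop on an object; the grip force is fixed at half the most. Time passes only in rows, so rows that repeat a pose let the fingers close. It gives the time, the measured TCP pose, the force, the opening and the grip force at its end, in the units of the state.
- read_state(): the state, without advancing time (a new reading comes with each control period).
- capture(name): name is "scene" or "side" or "wrist"; returns a dict with "image" (384x512x3 uint8, red, green, blue), "vertical_fov" (degrees; the focal length in pixels is half the picture's height over the tangent of half this angle, whatever the lens; pixels are square), "cx", "cy" (the principal point, pixels), "world_from_camera" (4x4, takes a point from camera to world coordinates); the wrist camera has in their place "T_tool_cam" (4x4, takes a point from camera to tool coordinates, whose origin is the TCP and whose axes are the flange's). Camera axes: x right, y down, z forward; pixel columns grow to the right and rows downward; lengths in m; the calibration is good to about 2 mm. A picture is of the moment at which its call begins: read the wrist's pose just before it. There is no depth.
- hand_in(): hands the job in; it is judged then, once.
The state is a dict: "time_s": time; "joint_positions": joint angles; "qvel": joint speeds; "tau": joint torques, N m; "position": TCP position; "tcp_rot": TCP orientation; "force": force on the tool from outside, world axes, zero at the start; "moment": the same for the moment, N m; "opening": opening from 0.0 (shut) to 1.0 (fully open); "grasp_force": force on a finger pad.
Only numpy, scipy, OpenCV 4.12 (cv2) and the standard library are available. Lean on these libraries where they do the work, as an engineer would, in place of code of your own. Each camera call takes 0.05 s, during which the arm holds its last target. There are 200 camera calls.

TASK

The washer's control head is off the machine for a check. First seat the loose flanged plug, which stands in for the closed lid, fully home in the round pocket of the head, handle up and flange flat on the panel, and let go of it; only then turn the spring-return dial clockwise past two clicks to the third (the mark with three dots), without going on to the fourth, and finish while still holding it there with the gripper, because it springs back when let go. Leave the cup, the jar and the screwdriver where they are.

Things in the scene. Friction and masses are not known exactly. Their poses are not given: they have to be found in the camera images.
- plug: loose plain aluminium plug, about 80 g, round about z, 41 mm tall: nose 36 mm across, 10 mm long at the bottom (foot tapered to 33), flange 52 mm across, 5 mm thick, then a round handle 22 mm across, 26 mm tall (15 to 41 mm above the origin). Origin: centre of the nose's underside, z up. Starts standing on its nose on the table, left or right of the control head (may swap places with the cup)
- console: washer control head, fixed: white panel on a grey box, 160 mm (x) by 340 mm (y), top 55 mm above the table. Origin: centre of its underside; y along its length. Dial at y = +95 mm, pocket at y = -100 mm, both x = 0. A small fixed round knob (30 mm across, 18 mm tall) at x = 35, y = -20 mm has no part in the job
- pocket (a point): centre of the mouth of the round blind pocket in the panel, level with the panel top: 39 mm across, 13 mm deep, dark floor, its mouth chamfered 2 mm. The plug's nose goes in until the flange lies on the panel: the plug's origin is then 10 mm below this point
- dial_axis (a point): point on the dial's upright turning axis, level with the panel top; its x and y axes are those of the console
- dial_grip (a point): the moving dial: aluminium disc 68 mm across, 13 mm tall, with an upright grey bar across its middle, 12 mm thick (x), 60 mm long (y), 13 to 37 mm above the origin; pinch the bar across its thickness or push one end round. A white line on top marks its pointing end, +y. Origin on the axis, level with the panel top
- dial (a joint): rad, clockwise from above. 0 = at rest, pointing along console +y at a straight mark; soft clicks at 0.4, 0.8, 1.2, 1.6, marked on the panel by 1, 2, 3, 4 dark dots in a radial row; end stop 1.75. A spring returns it to 0 from anywhere when let go; about 0.04 Nm to start, 0.11 Nm to hold at the third, up to 0.15 Nm between clicks
- cup: bystander: white open plastic cup, 68 mm across, 60 mm tall, origin at its foot; to the other side of the control head from the plug; leave it
- jar: bystander: closed jar, 70 mm across, 100 mm tall, beyond the control head; origin at its foot; leave it
- screwdriver: bystander: screwdriver with black handle lying beyond the control head; leave it
Mind the look-alikes: they are no part of the job. Leave any blue or yellow look-alike of the plug alone.

How it is judged:
By the outcome, as a careful person would: the job done as asked, in the order asked, and still so for the second after the job is handed in, while the arm keeps its last pose, push and grip.
It also fails if it takes over 59 s, if anything falls off the work surface, if the arm or the gripper's body presses on something with over 40 N, if the wrist force passes 120 N, or if a joint passes its speed limit or range.

## Working session

There is one attempt and no reset: what is moved stays moved. The work goes in short steps, Python scripts to look and compute and a tool call to move; the robot and the scene stay as the last step left them, time stands still between calls to the robot, and variables do not carry over. Pictures are saved under pics/ and viewed, at most 10 in all, crops included, and the job is handed in when it is done.

Besides the shell and the picture viewer there is one more tool, called after "Call:" by a JSON object that holds its "name" and its "arguments". step_arm: Moves the arm, as the interface text tells. Scaled input: -1 to 1 covers 0.3 m each way for a shift and 45 degrees each way for a turn. Its arguments: {"type":"object","properties":{"steps":{"type":"array"}},"required":["steps"]}

```bash
mkdir -p pics
cat > h.py <<'E'
from rig import *
import numpy as np, cv2
def K(c):
    f=c["image"].shape[0]/2/np.tan(np.radians(c["vertical_fov"])/2); return f
def T(c,s=None):
    if "world_from_camera" in c: return np.array(c["world_from_camera"])
    W=np.eye(4); W[:3,:3]=s["tcp_rot"]; W[:3,3]=s["position"]; return W@np.array(c["T_tool_cam"])
def ray(c,M,u,v,z):
    f=K(c); d=M[:3,:3]@np.array([(u-c["cx"])/f,(v-c["cy"])/f,1]); o=M[:3,3]
    return o+d*(z-o[2])/d[2]
def proj(c,M,p):
    q=np.linalg.inv(M)@np.append(p,1); f=K(c); return f*q[0]/q[2]+c["cx"], f*q[1]/q[2]+c["cy"]
def save(c,n): cv2.imwrite("pics/"+n+".png",cv2.cvtColor(c["image"],cv2.COLOR_RGB2BGR))
E
python3 - <<'E'
from h import *
s=read_state(); print(s)
ims=[]
for n in("scene","wrist","side"):
    c=capture(n); print(n,K(c),c["cx"],c["cy"],T(c,s).round(3).tolist()); save(c,n+"0"); ims.append(c["image"])
    np.save(n+"0.npy",dict(c),allow_pickle=True)
E
```

```text
{'time_s': 0.0, 'joint_positions': array([-1.02279684e+01,  3.02783708e+01,  8.21581279e+01, -2.84280569e-04,
        6.76882537e+01, -1.02288641e+01]), 'qvel': array([-0.08167099,  0.01962006, -0.00539346, -0.03320052,  0.01513923,
       -0.01485703]), 'tau': array([-5.45745443e-04, -4.40045428e+01, -1.76593530e+01,  6.32597599e-02,
        5.83207863e-02, -1.53719384e-04]), 'position': array([6.24253515e-01, 1.55398054e-04, 2.20768350e-01]), 'tcp_rot': array([[-1.71122573e-05,  9.99997702e-01, -2.14355307e-03],
       [ 9.99999927e-01,  1.79313534e-05,  3.82102113e-04],
       [ 3.82139672e-04, -2.14354638e-03, -9.99997630e-01]]), 'force': array([-0.50419672,  0.2224028 ,  0.52008919]), 'moment': array([ 0.02927871, -0.03756482, -0.007106  ]), 'grasp_force': 0.0, 'opening': 1.0013224549434487}
scene 384.4884746510071 257.65800491910676 188.3169688521468 [[-0.59, 0.653, -0.475, 1.059], [0.808, 0.476, -0.349, 0.288], [-0.001, -0.589, -0.808, 0.848], [0.0, 0.0, 0.0, 1.0]]
wrist 343.7733163938358 255.1489339929308 195.7180584933904 [[1.0, 0.001, -0.002, 0.626], [0.001, -0.961, -0.278, 0.076], [-0.002, 0.278, -0.961, 0.383], [0.0, 0.0, 0.0, 1.0]]
side 484.17212045838426 260.2898335549897 194.6900953656256 [[0.818, -0.445, 0.365, 0.178], [-0.575, -0.621, 0.532, -0.639], [-0.01, -0.645, -0.764, 0.947], [0.0, 0.0, 0.0, 1.0]]
```

View pics/scene0.png

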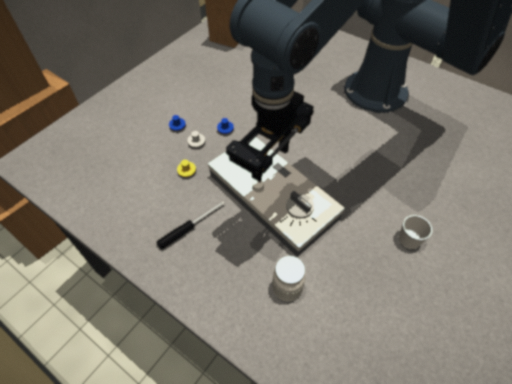

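View pics/wrist0.png

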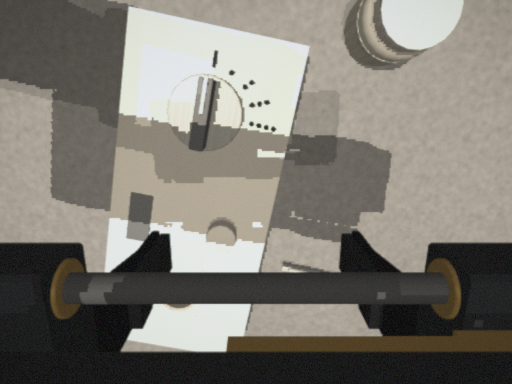

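Scene picture: the plain plug is at about (196,140), with blue look-alikes at (177,123) and (225,127) and a yellow one at (186,169). The cup is at (416,232). Wrist picture: the dial is at (205,113), the knob at (221,232), and the panel's upper corners are at (128,7) and (308,46).

View pics/side0.png

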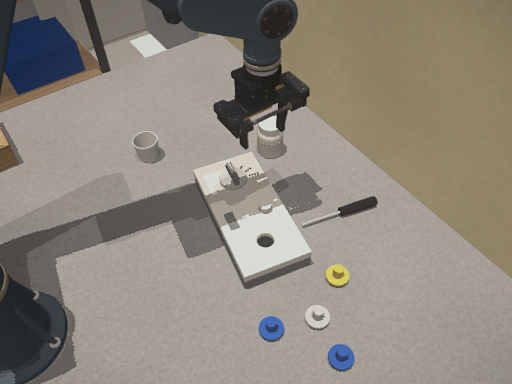

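Run:
```python
from h import *
L=lambda n:np.load(n+"0.npy",allow_pickle=True).item()
s=read_state()
w=L("wrist");M=T(w,s)
for n,u,v,z in[("cornA",128,7,.055),("cornB",308,46,.055),("dial",205,113,.068),("knob",221,232,.068),("LL",129,340,.055),("pocket?",178,305,.055),("jar",423,15,.1)]: print(n,ray(w,M,u,v,z).round(4))
c=L("scene");M=T(c)
for n,u,v,z in[("plugflange",196,143,.013),("blue1",177,126,.013),("blue2",225,130,.013),("yel",186,172,.013),("cup",416,225,.06)]: print(n,ray(c,M,u,v,z).round(4))
```

```text
cornA [0.5163 0.1496 0.055 ]
cornB [0.6718 0.1188 0.055 ]
dial [0.5806 0.0618 0.068 ]
knob [ 0.5918 -0.052   0.068 ]
LL [ 0.4829 -0.1886  0.055 ]
pocket? [ 0.5411 -0.1431  0.055 ]
jar [0.75   0.1342 0.1   ]
plugflange [ 0.5407 -0.3166  0.013 ]
blue1 [ 0.522  -0.4103  0.013 ]
blue2 [ 0.449  -0.2812  0.013 ]
yel [ 0.6391 -0.2665  0.013 ]
cup [0.4608 0.3147 0.06  ]
```

Side picture: the empty pocket is at (265,240), the plain plug at (317,316), and the arm is clear of them. From here I'll move to a viewing pose short of the plug in y.

Call:
{"name": "step_arm", "arguments": {"steps": [[-0.9, -0.28, 0, 0, 0, 0, -0.1], [-0.9, -0.28, 0, 0, 0, 0, -0.1], [-0.9, -0.28, 0, 0, 0, 0, -0.1], [-0.9, -0.28, 0, 0, 0, 0, -0.1], [-0.9, -0.28, 0, 0, 0, 0, -0.1], [-0.9, -0.28, 0, 0, 0, 0, -0.1], [-0.9, -0.28, 0, 0, 0, 0, -0.1], [-0.9, -0.28, 0, 0, 0, 0, -0.1]]}}

```text
time_s: 0.82
position: [0.5393, -0.2767, 0.2216]
tcp_rot: [[0.006, 1.0, -0.0], [1.0, -0.006, -0.004], [-0.004, -0.0, -1.0]]
force: [0.7, 0.6, 0.2]
opening: 0.568
grasp_force: 0.0
```

Call:
{"name": "step_arm", "arguments": {"steps": [[-0.4, 0, 0, 0, 0, 0, -0.1], [-0.4, 0, 0, 0, 0, 0, -0.1], [-0.4, 0, 0, 0, 0, 0, -0.1], [-0.4, 0, 0, 0, 0, 0, -0.1], [-0.4, 0, 0, 0, 0, 0, -0.1], [-0.4, 0, 0, 0, 0, 0, -0.1]]}}

```text
time_s: 1.32
position: [0.5406, -0.389, 0.221]
tcp_rot: [[0.0, 1.0, -0.001], [1.0, -0.0, 0.002], [0.002, -0.001, -1.0]]
force: [-0.7, 0.6, -0.3]
opening: 0.547
grasp_force: 0.0
```

Run:
```python
from h import *
s=read_state(); print(s["position"],s["tcp_rot"].round(4).tolist(),s["opening"],s["time_s"])
c=capture("wrist");save(c,"w1");np.save("w1.npy",dict(c=c,s=s),allow_pickle=True)
```

```text
[ 0.54058027 -0.38900727  0.22097077] [[0.0004, 1.0, -0.0012], [1.0, -0.0004, 0.0021], [0.0021, -0.0012, -1.0]] 0.5473238471533157 1.3167
```

View pics/w1.png

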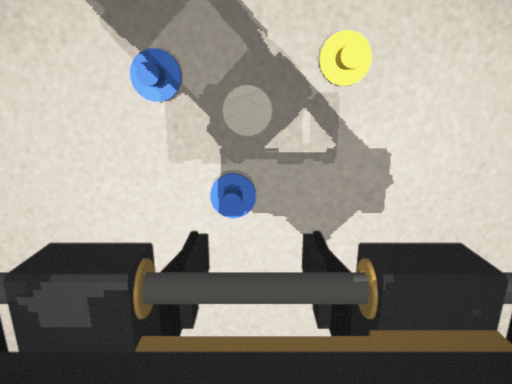

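The plug is the plain disc at (247,111), in the arm's shadow. The blue plugs are at (156,74) and (233,195), and the yellow one is at (346,57). Next I'll fit the disc's outline.

Run:
```python
from h import *
d=np.load("w1.npy",allow_pickle=True).item();c,s=d["c"],d["s"];M=T(c,s)
g=cv2.cvtColor(c["image"],cv2.COLOR_RGB2GRAY)
print(g[111,205:290:3].tolist(), c["image"][111,247],c["image"][111,215])
for k in(3,5):
  b=cv2.GaussianBlur(cv2.resize(g[70:150,205:290],None,fx=4,fy=4,interpolation=cv2.INTER_CUBIC),(0,0),k)
  r=cv2.HoughCircles(b,cv2.HOUGH_GRADIENT,1,400,param1=60,param2=12,minRadius=85,maxRadius=120)
  if r is None: continue
  u,v,R=r[0,0]; u=u/4+205-.4;v=v/4+70-.4
  print(u,v,R/4,ray(c,M,u,v,.015).round(4), "exp r px",K(c)*.026/(np.linalg.inv(M)@np.append(ray(c,M,u,v,.015),1))[2])
```

```text
[125, 117, 117, 114, 116, 112, 154, 161, 160, 162, 158, 162, 159, 159, 158, 161, 161, 162, 159, 161, 162, 161, 151, 113, 113, 115, 117, 114, 114] [164 158 143] [119 115 107]
```

Run:
```python
from h import *
d=np.load("w1.npy",allow_pickle=True).item();c,s=d["c"],d["s"];M=T(c,s)
g=cv2.cvtColor(c["image"],cv2.COLOR_RGB2GRAY)
m=(g>137).astype(np.uint8); m=cv2.morphologyEx(m,cv2.MORPH_OPEN,np.ones((5,5)))
n,l,st,ce=cv2.connectedComponentsWithStats(m)
k=l[111,247];print(st[k],ce[k])
cn=max(cv2.findContours((l==k).astype(np.uint8),0,2)[0],key=len)
(u,v),ax,_=cv2.fitEllipse(cn);print(u,v,ax)
p=ray(c,M,u,v,.015);print(p.round(4),"exp r",K(c)*.026/(np.linalg.inv(M)@np.append(p,1))[2]); q=p-s["position"];print("tool shift/0.3",(s["tcp_rot"].T@(np.array([p[0],p[1],.043])-s["position"])/.3).round(4))
```

```text
[ 223   85   49   51 1969] [246.94413408 109.98781107]
246.95057678222656 109.98538208007812 (48.449432373046875, 49.99198532104492)
[ 0.533  -0.3263  0.015 ] exp r 25.02576859227226
tool shift/0.3 [ 0.2078 -0.0248  0.5937]
```

Call:
{"name": "step_arm", "arguments": {"steps": [[0.208, -0.025, 0, 0, 0, 0, -0.1], [0.208, -0.025, 0.1, 0, 0, 0, -0.1], [0.208, -0.025, 0.3, 0, 0, 0, -0.1], [0.208, -0.025, 0.4, 0, 0, 0, -0.1], [0.208, -0.025, 0.45, 0, 0, 0, -0.1], [0.208, -0.025, 0.5, 0, 0, 0, -0.1], [0.208, -0.025, 0.5, 0, 0, 0, -0.1], [0.208, -0.025, 0.5, 0, 0, 0, -0.1]]}}

```text
time_s: 2.03
position: [0.5334, -0.3257, 0.0714]
tcp_rot: [[-0.002, 1.0, -0.002], [1.0, 0.002, 0.002], [0.002, -0.002, -1.0]]
force: [-0.8, -0.4, 0.6]
opening: 0.544
grasp_force: 0.0
```

Call:
{"name": "step_arm", "arguments": {"steps": [[0, 0, 0.05, 0, 0, 0, -0.1], [0, 0, 0.093, 0, 0, 0, -0.1], [0, 0, 0.093, 0, 0, 0, -0.1], [0, 0, 0.093, 0, 0, 0, -0.1]]}}

```text
time_s: 2.37
position: [0.5335, -0.3271, 0.0441]
tcp_rot: [[-0.0, 1.0, -0.0], [1.0, 0.0, 0.0], [0.0, -0.0, -1.0]]
force: [0.1, -0.5, 0.2]
opening: 0.549
grasp_force: 0.0
```

Call:
{"name": "step_arm", "arguments": {"steps": [[0, 0, 0, 0, 0, 0, 1], [0, 0, 0, 0, 0, 0, 1], [0, 0, 0, 0, 0, 0, 1], [0, 0, 0, 0, 0, 0, 1], [0, 0, 0, 0, 0, 0, 1], [0, 0, 0, 0, 0, 0, 1], [0, 0, 0, 0, 0, 0, 1], [0, 0, 0, 0, 0, 0, 1]]}}

```text
time_s: 3.03
position: [0.5335, -0.3276, 0.0438]
tcp_rot: [[0.0, 1.0, -0.0], [1.0, -0.0, 0.0], [0.0, -0.0, -1.0]]
force: [-1.1, -0.3, -0.0]
opening: 0.048
grasp_force: 0.0
```

The opening has fallen below the handle's width, so the grasp missed. I'll look again.

Call:
{"name": "step_arm", "arguments": {"steps": [[0, 0, 0, 0, 0, 0, -0.1], [0, 0, 0, 0, 0, 0, -0.1], [0, 0, 0, 0, 0, 0, -0.1], [0, 0, 0, 0, 0, 0, -0.1], [0, 0, 0, 0, 0, 0, -0.1], [0, 0, 0, 0, 0, 0, -0.1]]}}

```text
time_s: 3.53
position: [0.5334, -0.3275, 0.0438]
tcp_rot: [[0.0, 1.0, -0.0], [1.0, -0.0, 0.0], [0.0, -0.0, -1.0]]
force: [0.0, 0.5, -0.0]
opening: 0.414
grasp_force: 0.0
```

Run:
```python
from h import *
s=read_state(); print(s["position"],s["opening"])
a=capture("side");b=capture("scene")
A=a["image"][230:384,220:400]; B=b["image"][70:224,110:290]
np.save("d2.npy",dict(a=a,b=b),allow_pickle=True)
im=cv2.resize(np.vstack([A,B])if 0 else np.hstack([A,B]),None,fx=2.2,fy=2.2,interpolation=cv2.INTER_CUBIC)
cv2.imwrite("pics/sb2.png",im[:,:,::-1])
```

```text
[ 0.533429   -0.32754928  0.04380493] 0.4143180707728025
```

View pics/sb2.png

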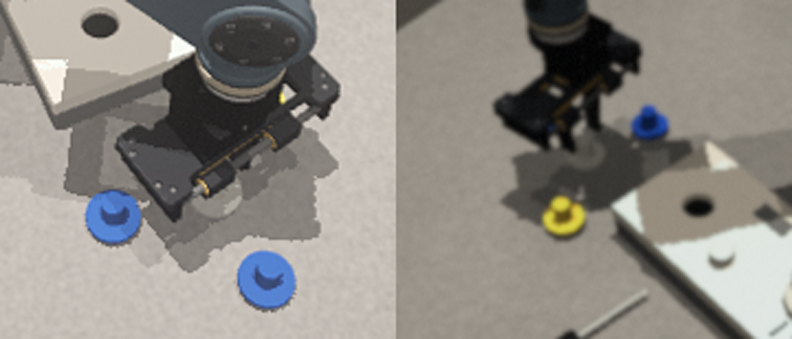

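The plug still stands upright near side pixel (320,321) and scene pixel (198,138), between the open fingers and slightly off them. I'll triangulate it from the two fixed cameras and check the method on the blue and yellow plugs.

Run:
```python
from h import *
L=lambda n:np.load(n+"0.npy",allow_pickle=True).item()
d=np.load("w1.npy",allow_pickle=True).item()
sc,si,w=L("scene"),L("side"),d["c"]; Ms={0:T(sc),1:T(si),2:T(w,d["s"])}
for i,c in enumerate((sc,si,w)):
  hsv=cv2.cvtColor(c["image"],cv2.COLOR_RGB2HSV)
  for nm,lo,hi in(("blue",(100,140,60),(125,255,255)),("yel",(22,140,80),(35,255,255))):
    m=cv2.inRange(hsv,lo,hi); n,l,st,ce=cv2.connectedComponentsWithStats(m)
    for k in range(1,n):
      if 60<st[k][4]<3000: print(i,nm,st[k][:5],ce[k].round(1),ray(c,Ms[i],*ce[k],.013).round(4))
# plug in fixed views: bright blob
for i,c,(x0,y0,x1,y1) in((0,sc,(182,128,212,154)),(1,si,(300,300,336,334))):
  g=cv2.cvtColor(c["image"],cv2.COLOR_RGB2GRAY)[y0:y1,x0:x1]
  print(g[::2,::2])
  t,m=cv2.threshold(g,0,255,cv2.THRESH_OTSU); n,l,st,ce=cv2.connectedComponentsWithStats(m); k=1+np.argmax(st[1:,4])
  u,v=ce[k]+[x0,y0]; x,y,ww,hh=st[k][:4]; print(i,t,st[k],u,v,ray(c,Ms[i],u,v,.014).round(4),"bbox ctr",ray(c,Ms[i],x+x0+ww/2,y+y0+hh/2,.014).round(4))
```

```text
0 blue [170 116  15  15 164] [176.8 123.3] [ 0.5137 -0.4188  0.013 ]
0 blue [218 119  15  15 167] [224.9 126.5] [ 0.4376 -0.2909  0.013 ]
0 yel [178 160  17  17 223] [185.9 168.7] [ 0.6304 -0.2747  0.013 ]
1 blue [259 317  25  23 394] [270.6 328. ] [ 0.4358 -0.2925  0.013 ]
1 blue [328 345  26  25 457] [340.5 356.8] [ 0.5126 -0.4208  0.013 ]
1 yel [331 269  14  11  86] [337.1 274.2] [ 0.63   -0.2752  0.013 ]
2 blue [ 131   49   50   51 1799] [156.3  72.2] [ 0.4411 -0.2891  0.013 ]
2 blue [ 211  174   44   44 1515] [232.8 195.2] [ 0.5164 -0.4189  0.013 ]
2 yel [340  32  30  42 404] [360.   49.2] [ 0.646  -0.2674  0.013 ]
2 yel [334  40  26  33 324] [342.5  58.5] [ 0.6291 -0.2761  0.013 ]
[[ 53  81 143 159 160 158 157 158 160 158 156 158 158 158 156]
 [ 77 123 154 160 159 164 177 177 164 156 156 156 159 160 156]
 [135 155 157 157 163 200 216 217 190 162 160 158 159 158 158]
 [157 157 157 160 173 207 218 211 184 198 181 160 160 159 158]
 [157 156 158 177 197 155 151 136 123 202 214 183 160 159 157]
 [157 156 165 205 215 144  86  82  98 189 219 199 162 156 156]
 [156 156 164 209 212 135 
[... 1235 characters left out ...]
06 203 205 199 111 119 115 110 146 203 205 207 165 161 162]
 [159 161 137 182 205 206 206 197 131 114 145 199 206 205 204 160 162 161]
 [162 159 156 102 210 207 201 204 206 208 205 205 204 206 182 166 161 162]
 [164 163 164 141 114 209 202 205 205 205 205 203 207 204 113 164 160 159]
 [163 162 161 160 137 107 168 210 208 205 206 211 167  86 158 165 167 163]
 [164 163 163 165 164 144  85 104 124 129 114  90 119 158 162 156 154 159]
 [166 163 165 162 161 166 169 156 148 111 112 157 163 161 162 162 161 160]
 [167 165 157 159 156 164 168 160 160 162 160 161 160 164 161 161 161 167]]
1 179.0 [  5   5  25  23 365] 317.0794520547945 315.6 [ 0.5304 -0.3267  0.014 ] bbox ctr [ 0.5299 -0.3288  0.014 ]
```

Call:
{"name": "step_arm", "arguments": {"steps": [[0, 0, -0.1, 0, 0, 0, -0.1], [0, 0, -0.2, 0, 0, 0, -0.1], [-0.1, 0, -0.3, 0, 0, 0, -0.1], [-0.2, 0, -0.4, 0, 0, 0, -0.1], [-0.3, 0, -0.4, 0, 0, 0, -0.1], [-0.3, 0, -0.4, 0, 0, 0, -0.1], [-0.3, 0, -0.4, 0, 0, 0, -0.1], [-0.3, 0, -0.4, 0, 0, 0, -0.1]]}}

```text
time_s: 4.3
position: [0.5326, -0.4165, 0.1629]
tcp_rot: [[0.001, 1.0, -0.002], [1.0, -0.001, 0.002], [0.002, -0.002, -1.0]]
force: [0.2, 0.2, -0.4]
opening: 0.549
grasp_force: 0.0
```

Run:
```python
from h import *
s=read_state(); print(s["position"],s["opening"])
a=capture("side");b=capture("wrist");M=T(b,s)
np.save("w3.npy",dict(c=b,s=s,a=a),allow_pickle=True)
print("tips at",proj(b,M,s["position"]+s["tcp_rot"]@[0,0,.025]),"tcp",proj(b,M,s["position"]))
A=cv2.resize(a["image"][290:340,290:340],(400,400),interpolation=cv2.INTER_CUBIC)
B=cv2.resize(b["image"][40:240,120:320],(400,400),interpolation=cv2.INTER_CUBIC)
cv2.imwrite("pics/sw3.png",np.hstack([A,B])[:,:,::-1])
```

```text
[ 0.53264317 -0.41653523  0.16290154] 0.549045895049002
tips at (np.float64(253.12414045804417), np.float64(231.95399551814492)) tcp (np.float64(252.84249866720097), np.float64(250.4260648298138))
```

View pics/sw3.png

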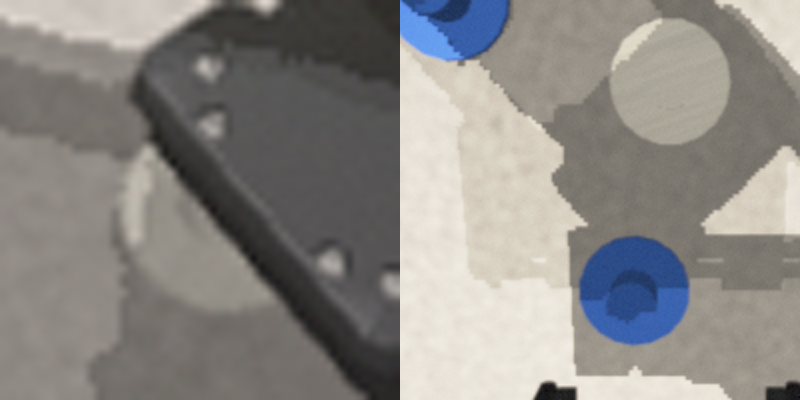

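The crop shows a plain disc at wrist pixel (255,81) with no handle outline in the arm's shadow. I'll move the arm and its shadow away and look from the fixed cameras.

Call:
{"name": "step_arm", "arguments": {"steps": [[0.15, 0, -0.15, 0, 0, 0, -0.1], [0.3, 0, -0.2, 0, 0, 0, -0.1], [1, 0, -0.2, 0, 0, 0, -0.1], [1, 0, -0.2, 0, 0, 0, -0.1], [1, 0, -0.2, 0, 0, 0, -0.1], [1, 0, -0.2, 0, 0, 0, -0.1], [1, 0, -0.2, 0, 0, 0, -0.1], [1, 0, -0.2, 0, 0, 0, -0.1]]}}

```text
time_s: 5.07
position: [0.5315, -0.112, 0.2234]
tcp_rot: [[-0.003, 1.0, -0.003], [1.0, 0.003, 0.003], [0.003, -0.003, -1.0]]
force: [-0.4, 0.5, -0.4]
opening: 0.55
grasp_force: 0.0
```

Call:
{"name": "step_arm", "arguments": {"steps": [[0.5, 0.3, 0, 0, 0, 0, -0.1], [0.5, 0.3, 0, 0, 0, 0, -0.1], [0.5, 0.3, 0, 0, 0, 0, -0.1], [0.5, 0.3, 0, 0, 0, 0, -0.1], [0.5, 0.3, 0, 0, 0, 0, -0.1], [0.5, 0.3, 0, 0, 0, 0, -0.1]]}}

```text
time_s: 5.57
position: [0.6235, 0.0363, 0.223]
tcp_rot: [[-0.006, 1.0, -0.001], [1.0, 0.006, 0.001], [0.001, -0.001, -1.0]]
force: [0.3, -0.5, -0.8]
opening: 0.555
grasp_force: 0.0
```

Run:
```python
from h import *
d=np.load("w3.npy",allow_pickle=True).item()
for z in(.005,.015,.041): print(z,ray(d["c"],T(d["c"],d["s"]),255,81,z).round(4))
s=read_state(); print(s["position"])
a=capture("side");b=capture("scene")
np.save("d4.npy",dict(a=a,b=b),allow_pickle=True)
A=cv2.resize(a["image"][280:350,282:352],(400,400),interpolation=cv2.INTER_CUBIC)
B=cv2.resize(b["image"][115:165,172:222],(400,400),interpolation=cv2.INTER_CUBIC)
cv2.imwrite("pics/sb4.png",np.hstack([A,B])[:,:,::-1])
```

```text
0.005 [ 0.5334 -0.3272  0.005 ]
0.015 [ 0.5334 -0.3276  0.015 ]
0.041 [ 0.5335 -0.3287  0.041 ]
[0.62345882 0.03632342 0.22296021]
```

View pics/sb4.png

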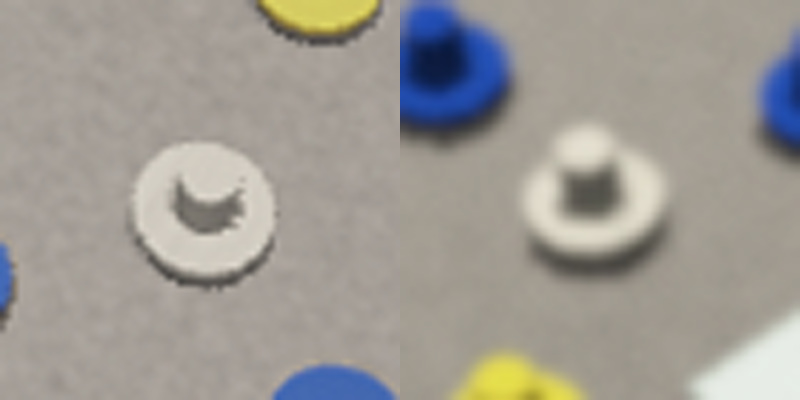

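The plug is upright and unmoved, with its handle up: flange centre at side pixel (317,316) and scene pixel (195,139). I need to know why the fingers missed it, so I'll compare where the fingertip should project with where it appears at (302,328) in the earlier side view.

Run:
```python
from h import *
d=np.load("d2.npy",allow_pickle=True).item()
for n in "ab":
  c=d[n];M=T(c)
  for x in(-.018,-.030,.018):
    print(n,x,[np.round(proj(c,M,[.5334+x,-.3275,z]),0).tolist() for z in(.019,.044,.07,.1)])
  print("plug top",np.round(proj(c,M,[.532,-.3265,.041]),1))
  o=(220,230) if n=="a" else (110,70)
a=d["a"]["image"][285:345,290:350];b=d["b"]["image"][110:160,175:225]
cv2.imwrite("pics/z2.png",np.hstack([cv2.resize(a,(400,400)),cv2.resize(b,(400,400))])[:,:,::-1])
```

```text
a -0.018 [[312.0, 319.0], [313.0, 313.0], [314.0, 307.0], [315.0, 300.0]]
a -0.03 [[307.0, 322.0], [308.0, 316.0], [309.0, 310.0], [310.0, 303.0]]
a 0.018 [[325.0, 309.0], [326.0, 304.0], [328.0, 298.0], [329.0, 290.0]]
plug top [318.7 309.1]
b -0.018 [[199.0, 135.0], [198.0, 129.0], [196.0, 122.0], [195.0, 115.0]]
b -0.03 [[201.0, 133.0], [200.0, 127.0], [199.0, 120.0], [198.0, 112.0]]
b 0.018 [[191.0, 142.0], [189.0, 136.0], [188.0, 130.0], [186.0, 122.0]]
plug top [194.2 133.1]
```

View pics/z2.png

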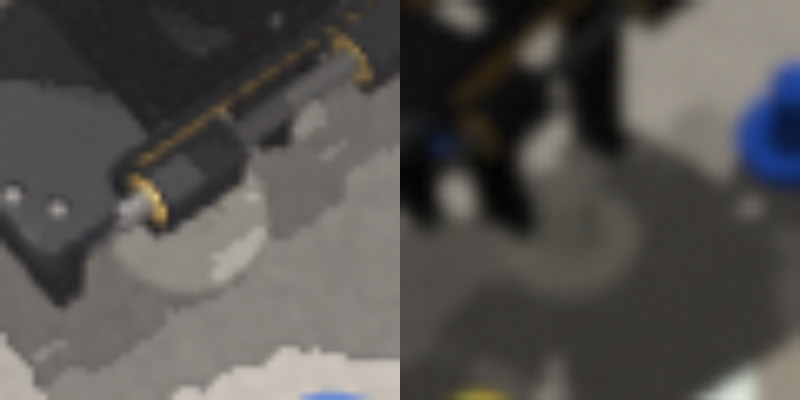

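In the scene view the fingertips appear at (201,129) and (190,139), about 5 px above where they should be. That means they stood roughly 18 mm higher than the stated tool length implies and closed above the handle. I'll go back and lower in small guarded steps, watching the force.

Call:
{"name": "step_arm", "arguments": {"steps": [[-0.3, -0.3, 0, 0, 0, 0, -0.1], [-1, -0.3, 0, 0, 0, 0, -0.1], [-1, -0.3, 0, 0, 0, 0, -0.1], [-1, -0.3, 0, 0, 0, 0, -0.1], [-1, -0.3, 0, 0, 0, 0, -0.1], [-1, -0.3, 0, 0, 0, 0, -0.1], [-1, -0.3, 0, 0, 0, 0, -0.1], [-1, -0.3, 0, 0, 0, 0, -0.1]]}}

```text
time_s: 6.33
position: [0.5302, -0.2727, 0.2239]
tcp_rot: [[0.005, 1.0, -0.001], [1.0, -0.005, -0.001], [-0.001, -0.001, -1.0]]
force: [1.6, 0.4, 1.4]
opening: 0.549
grasp_force: 0.0
```

Call:
{"name": "step_arm", "arguments": {"steps": [[-0.212, 0, 0.1, 0, 0, 0, -0.1], [-0.212, 0, 0.2, 0, 0, 0, -0.1], [-0.212, 0, 0.35, 0, 0, 0, -0.1], [-0.212, 0, 0.45, 0, 0, 0, -0.1], [-0.212, 0, 0.55, 0, 0, 0, -0.1], [-0.212, 0, 0.6, 0, 0, 0, -0.1], [-0.212, 0, 0.6, 0, 0, 0, -0.1], [-0.212, 0, 0.6, 0, 0, 0, -0.1]]}}

```text
time_s: 7.0
position: [0.5314, -0.3317, 0.0432]
tcp_rot: [[0.002, 1.0, -0.002], [1.0, -0.002, 0.002], [0.002, -0.002, -1.0]]
force: [0.2, 0.3, 1.7]
opening: 0.549
grasp_force: 0.0
```

Call:
{"name": "step_arm", "arguments": {"steps": [[0, 0, 0.005, 0, 0, 0, -0.1], [0, 0, 0.01, 0, 0, 0, -0.1], [0, 0, 0.013, 0, 0, 0, -0.1], [0, 0, 0.013, 0, 0, 0, -0.1]]}}

```text
time_s: 7.33
position: [0.5339, -0.3316, 0.0412]
tcp_rot: [[-0.0, 1.0, 0.002], [1.0, 0.0, -0.001], [-0.001, 0.002, -1.0]]
force: [0.2, 0.7, 0.1]
opening: 0.548
grasp_force: 0.0
```

Call:
{"name": "step_arm", "arguments": {"steps": [[0.015, -0.002, 0.01, 0, 0, 0, -0.1], [0.015, -0.002, 0.015, 0, 0, 0, -0.1], [0.015, -0.002, 0.015, 0, 0, 0, -0.1]]}}

```text
time_s: 7.58
position: [0.5326, -0.3259, 0.0352]
tcp_rot: [[-0.001, 1.0, -0.001], [1.0, 0.001, 0.001], [0.001, -0.001, -1.0]]
force: [-0.1, -0.6, 0.0]
opening: 0.548
grasp_force: 0.0
```

Call:
{"name": "step_arm", "arguments": {"steps": [[0, 0, 0.007, 0, 0, 0, -0.1], [0, 0, 0.014, 0, 0, 0, -0.1], [0, 0, 0.014, 0, 0, 0, -0.1]]}}

```text
time_s: 7.83
position: [0.5327, -0.3265, 0.0307]
tcp_rot: [[-0.0, 1.0, -0.001], [1.0, 0.0, 0.001], [0.001, -0.001, -1.0]]
force: [0.3, -0.1, -0.6]
opening: 0.553
grasp_force: 0.0
```

Call:
{"name": "step_arm", "arguments": {"steps": [[0, 0, 0.005, 0, 0, 0, -0.1], [0, 0, 0.01, 0, 0, 0, -0.1], [0, 0, 0.01, 0, 0, 0, -0.1]]}}

```text
time_s: 8.08
position: [0.5327, -0.3266, 0.0279]
tcp_rot: [[0.0, 1.0, -0.0], [1.0, -0.0, 0.0], [0.0, -0.0, -1.0]]
force: [-0.6, 0.3, 0.7]
opening: 0.552
grasp_force: 0.0
```

There is no contact even with the nominal tips at 3 mm, which confirms the tips really are higher. I'll close here.

Call:
{"name": "step_arm", "arguments": {"steps": [[0, 0, 0, 0, 0, 0, 1], [0, 0, 0, 0, 0, 0, 1], [0, 0, 0, 0, 0, 0, 1], [0, 0, 0, 0, 0, 0, 1], [0, 0, 0, 0, 0, 0, 1], [0, 0, 0, 0, 0, 0, 1], [0, 0, 0, 0, 0, 0, 1], [0, 0, 0, 0, 0, 0, 1]]}}

```text
time_s: 8.75
position: [0.5328, -0.3267, 0.0283]
tcp_rot: [[0.0, 1.0, -0.0], [1.0, -0.0, 0.0], [0.0, -0.0, -1.0]]
force: [-0.3, -0.7, 0.5]
opening: 0.24
grasp_force: 30.0
```

Gripped: the opening matches the 22 mm handle at 30 N. Next I'll lift and move to a pose from which the pocket can be seen.

Call:
{"name": "step_arm", "arguments": {"steps": [[0, 0, -0.1, 0, 0, 0, 1], [0, 0, -0.2, 0, 0, 0, 1], [0, 0, -0.3, 0, 0, 0, 1], [0.1, 0.02, -0.4, 0, 0, 0, 1], [0.2, 0.02, -0.5, 0, 0, 0, 1], [0.3, 0.02, -0.57, 0, 0, 0, 1], [0.3, 0.02, -0.57, 0, 0, 0, 1], [0.3, 0.02, -0.57, 0, 0, 0, 1]]}}

```text
time_s: 9.42
position: [0.5395, -0.2354, 0.201]
tcp_rot: [[-0.003, 1.0, 0.003], [1.0, 0.003, -0.002], [-0.002, 0.003, -1.0]]
force: [1.1, -0.3, -1.7]
opening: 0.239
grasp_force: 30.0
```

Run:
```python
from h import *
s=read_state(); print(s["position"],s["opening"],s["grasp_force"])
c=capture("wrist");save(c,"w5");np.save("w5.npy",dict(c=c,s=s),allow_pickle=True)
```

```text
[ 0.53951701 -0.23535458  0.20097499] 0.23879714528525908 29.96630609035492
```

View pics/w5.png

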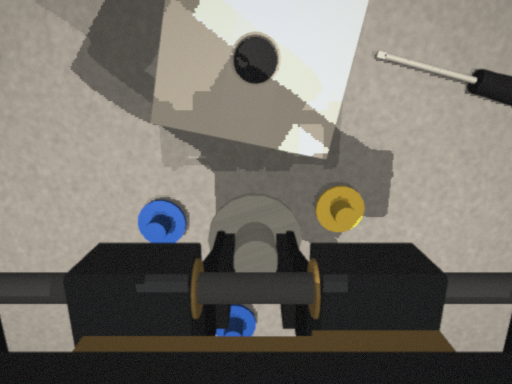

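The pocket is the dark circle at (256,58), and the held plug's flange arc is around (255,235). I'll fit both.

Run:
```python
from h import *
d=np.load("w5.npy",allow_pickle=True).item();c,s=d["c"],d["s"];M=T(c,s)
g=cv2.cvtColor(c["image"],cv2.COLOR_RGB2GRAY)
print(g[58,222:292:2].tolist(),g[24:92:2,256].tolist())
for t in(60,75):
  m=(g<t).astype(np.uint8);n,l,st,ce=cv2.connectedComponentsWithStats(m);k=l[58,256]
  cn=max(cv2.findContours((l==k).astype(np.uint8),0,2)[0],key=len)
  (u,v),ax,_=cv2.fitEllipse(cn);p=ray(c,M,u,v,.055);print(t,st[k],u,v,ax,p.round(4), "39mm=",K(c)*.039/(np.linalg.inv(M)@np.append(p,1))[2], "floor",ray(c,M,u,v,.042).round(4))
hsv=cv2.cvtColor(c["image"],cv2.COLOR_RGB2HSV)
m=cv2.inRange(hsv,(100,140,60),(125,255,255));n,l,st,ce=cv2.connectedComponentsWithStats(m)
for k in range(1,n):
  if st[k][4]>800: print("blue",ray(c,M,*ce[k],.013).round(4))
# flange arc: edge points on rays upward from (255,235)
b=cv2.GaussianBlur(g,(0,0),1.2).astype(float);P=[]
for a in np.radians(np.arange(200,341,5)):
  r=np.arange(36,56,.5);x=255+r*np.cos(a);y=240+r*np.sin(a)
  vals=cv2.remap(b.astype(np.float32),x.astype(np.float32)[None],y.astype(np.float32)[None],1)[0]
  i=np.argmax(np.abs(np.gradient(vals)));P.append([x[i],y[i],abs(np.gradient(vals))[i]])
P=np.array(P);P=P[P[:,2]>1.5]
from scipy.optimize import least_squares
f=least_squares(lambda q:np.hypot(P[:,0]-q[0],P[:,1]-q[1])-q[2],[255,240,46],loss="soft_l1").x
print(len(P),f,"flange mid at",(ray(c,M,f[0],f[1],s["position"][2]-.0283+.0125)-s["position"]).round(4))
# yaw of panel: lower edge corners
for q in((152,124),(325,158)): print(ray(c,M,*q,.055).round(4))
```

```text
[169, 168, 170, 167, 126, 109, 41, 46, 54, 44, 25, 29, 25, 52, 54, 54, 54, 57, 55, 53, 54, 53, 49, 53, 51, 51, 48, 64, 155, 210, 229, 228, 228, 228, 228] [227, 229, 228, 225, 180, 142, 83, 49, 51, 52, 54, 52, 55, 53, 55, 51, 57, 57, 55, 54, 53, 52, 29, 25, 29, 27, 20, 26, 24, 32, 112, 132, 137, 132]
60 [ 234   37   42   46 1522] 254.58944702148438 59.96928405761719 (41.270416259765625, 45.2869758605957) [ 0.5402 -0.1305  0.055 ] 39mm= 46.66820285905072 floor [ 0.5402 -0.1293  0.042 ]
75 [ 234   37   43   47 1583] 254.69699096679688 59.78340530395508 (42.230224609375, 46.026702880859375) [ 0.5403 -0.1303  0.055 ] 39mm= 46.67476683131727 floor [ 0.5403 -0.1291  0.042 ]
blue [ 0.44   -0.2908  0.013 ]
blue [ 0.522  -0.4172  0.013 ]
28 [253.65524989 244.4527511   49.15614683] flange mid at [ 0.0004 -0.0038 -0.0158]
[ 0.4503 -0.1833  0.055 ]
[ 0.6041 -0.213   0.055 ]
```

Call:
{"name": "step_arm", "arguments": {"steps": [[0.1, 0.003, 0, 0, 0, 0, 1], [0.2, 0.003, 0, 0, 0, 0, 1], [0.3, 0.003, 0, 0, 0, 0, 1], [0.359, 0.003, 0.1, 0, 0, 0, 1], [0.359, 0.003, 0.2, 0, 0, 0, 1], [0.359, 0.003, 0.3, 0, 0, 0, 1], [0.359, 0.003, 0.35, 0, 0, 0, 1], [0.359, 0.003, 0.35, 0, 0, 0, 1]]}}

```text
time_s: 10.13
position: [0.5365, -0.1285, 0.0892]
tcp_rot: [[0.001, 1.0, -0.01], [1.0, -0.001, 0.004], [0.004, -0.01, -1.0]]
force: [-0.5, -0.1, -1.1]
opening: 0.239
grasp_force: 30.0
```

Run:
```python
from h import *
s=read_state(); print(s["position"],s["tcp_rot"].round(4).tolist(),s["force"])
a=capture("side");b=capture("scene")
A=cv2.resize(a["image"][205:265,230:290],(400,400),interpolation=cv2.INTER_CUBIC)
B=cv2.resize(b["image"][135:185,215:265],(400,400),interpolation=cv2.INTER_CUBIC)
cv2.imwrite("pics/sb6.png",np.hstack([A,B])[:,:,::-1])
```

```text
[ 0.53646841 -0.12851658  0.08922253] [[0.0011, 1.0, -0.0095], [1.0, -0.0011, 0.0041], [0.0041, -0.0095, -0.9999]] [-0.53442423 -0.10935833 -1.13584204]
```

Call:
{"name": "step_arm", "arguments": {"steps": [[0, 0, 0, 0, 0, 0, 1], [0, 0, 0, 0, 0, 0, 1], [0, 0, 0, 0, 0, 0, 1]]}}

```text
time_s: 10.48
position: [0.5406, -0.1297, 0.0954]
tcp_rot: [[0.0, 1.0, 0.002], [1.0, -0.0, -0.001], [-0.001, 0.002, -1.0]]
force: [0.0, -0.2, -0.2]
opening: 0.239
grasp_force: 30.0
```

Call:
{"name": "step_arm", "arguments": {"steps": [[0.005, 0, 0.01, 0, 0, 0, 1], [0.005, 0, 0.02, 0, 0, 0, 1], [0.005, 0, 0.03, 0, 0, 0, 1], [0.005, 0, 0.04, 0, 0, 0, 1], [0.005, 0, 0.05, 0, 0, 0, 1], [0.005, 0, 0.05, 0, 0, 0, 1]]}}

```text
time_s: 10.98
position: [0.5397, -0.1276, 0.0786]
tcp_rot: [[-0.0, 1.0, -0.0], [1.0, 0.0, -0.0], [-0.0, -0.0, -1.0]]
force: [0.4, -0.5, -1.1]
opening: 0.237
grasp_force: 30.0
```

Call:
{"name": "step_arm", "arguments": {"steps": [[0, 0, 0.008, 0, 0, 0, 1], [0, 0, 0.016, 0, 0, 0, 1], [0, 0, 0.018, 0, 0, 0, 1], [0, 0, 0.018, 0, 0, 0, 1]]}}

```text
time_s: 11.32
position: [0.5399, -0.1276, 0.0737]
tcp_rot: [[0.0, 1.0, 0.0], [1.0, -0.0, -0.0], [-0.0, 0.0, -1.0]]
force: [0.7, -0.2, -1.6]
opening: 0.241
grasp_force: 30.0
```

Call:
{"name": "step_arm", "arguments": {"steps": [[0, 0, 0.004, 0, 0, 0, 1], [0, 0, 0.006, 0, 0, 0, 1], [0, 0, 0.006, 0, 0, 0, 1]]}}

```text
time_s: 11.57
position: [0.5397, -0.1278, 0.0732]
tcp_rot: [[-0.0, 1.0, 0.0], [1.0, 0.0, -0.001], [-0.001, 0.0, -1.0]]
force: [-2.4, -0.6, 7.3]
opening: 0.242
grasp_force: 30.0
```

The plug bottoms at TCP z = 0.0732, against 0.0733 predicted for fully seated, with 7 N of contact. I'll release and lift.

Call:
{"name": "step_arm", "arguments": {"steps": [[0, 0, 0, 0, 0, 0, -0.1], [0, 0, 0, 0, 0, 0, -0.1], [0, 0, 0, 0, 0, 0, -0.1], [0, 0, 0, 0, 0, 0, -0.1], [0, 0, -0.05, 0, 0, 0, -0.1], [0, 0, -0.1, 0, 0, 0, -0.1], [0, 0, -0.2, 0, 0, 0, -0.1], [0, 0, -0.3, 0, 0, 0, -0.1]]}}

```text
time_s: 12.23
position: [0.5387, -0.1269, 0.1618]
tcp_rot: [[0.0, 1.0, -0.003], [1.0, -0.0, 0.002], [0.002, -0.003, -1.0]]
force: [-0.0, 0.4, 0.3]
opening: 0.542
grasp_force: 0.0
```

Call:
{"name": "step_arm", "arguments": {"steps": [[0, 0, -0.13, 0, 0, 0, -0.1], [0, 0, -0.23, 0, 0, 0, -0.1], [0.15, 0, -0.23, 0, 0, 0, -0.1], [0.3, 0, -0.23, 0, 0, 0, -0.1], [0.3, 0, -0.23, 0, 0, 0, -0.1], [0.3, 0, -0.23, 0, 0, 0, -0.1]]}}

```text
time_s: 12.73
position: [0.5389, -0.0348, 0.231]
tcp_rot: [[-0.004, 1.0, -0.001], [1.0, 0.004, 0.001], [0.001, -0.001, -1.0]]
force: [-0.4, -0.3, -0.3]
opening: 0.551
grasp_force: 0.0
```

Run:
```python
from h import *
s=read_state(); print(s["position"],s["opening"])
w=capture("wrist");a=capture("side");b=capture("scene")
np.save("w7.npy",dict(c=w,s=s,a=a,b=b),allow_pickle=True)
A=cv2.resize(a["image"][205:265,230:290],(300,300),interpolation=cv2.INTER_CUBIC)
B=cv2.resize(b["image"][135:185,215:265],(300,284),interpolation=cv2.INTER_CUBIC)
im=np.zeros((584,800,3),np.uint8); im[:384,:500]=w["image"][:,:500]; im[:300,500:]=A; im[300:584,500:]=B
cv2.imwrite("pics/w7.png",im[:,:,::-1])
```

```text
[ 0.53893449 -0.03475293  0.23097091] 0.551198705238856
```

View pics/w7.png

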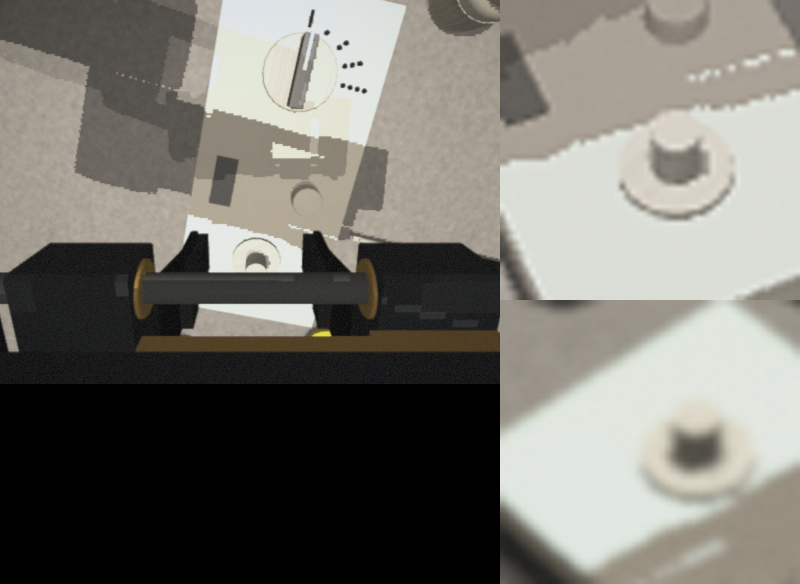

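The plug is seated: both fixed views show its flange flat on the panel with the handle up, and the gripper is clear. The dial disc's centre is at wrist pixel (300,72).

Run:
```python
from h import *
d=np.load("w7.npy",allow_pickle=True).item();c,s=d["c"],d["s"];M=T(c,s)
p=ray(c,M,300,72,.068);print("dial",p.round(4)); print("knob",ray(c,M,307,193,.073).round(4))
a=ray(c,M,290,108,.092);b=ray(c,M,313,35,.092);print("bar",a.round(4),b.round(4),np.degrees(np.arctan2(*(b-a)[:2])))
e=[ray(c,M,u,v,.055)for u,v in((405,8),(342,235))];q=e[0]-e[1];print("edge ang",np.degrees(np.arctan2(q[0],q[1])))
s=read_state();print(s["joint_positions"].round(1),(s["tcp_rot"].T@(p-s["position"])/.3).round(4))
```

```text
dial [0.5794 0.0623 0.068 ]
knob [ 0.5901 -0.0481  0.073 ]
bar [0.5692 0.0319 0.092 ] [0.5858 0.0888 0.092 ] 16.251921554887577
edge ang 10.348364862408307
[-15.9  23.1  93.5  -0.   63.3 -15.8] [0.3354 0.1318 0.5422]
```

Call:
{"name": "step_arm", "arguments": {"steps": [[0.12, 0.05, 0, 0, 0, 0.12, -0.1], [0.24, 0.1, 0, 0, 0, 0.245, -0.1], [0.335, 0.132, 0, 0, 0, 0.245, -0.1], [0.335, 0.132, 0.1, 0, 0, 0.245, -0.1], [0.335, 0.132, 0.2, 0, 0, 0.245, -0.1], [0.335, 0.132, 0.3, 0, 0, 0.245, -0.1], [0.335, 0.132, 0.4, 0, 0, 0.245, -0.1], [0.335, 0.132, 0.4, 0, 0, 0.245, -0.1]]}}

```text
time_s: 13.55
position: [0.5753, 0.0617, 0.1051]
tcp_rot: [[0.193, 0.981, -0.013], [0.981, -0.193, 0.001], [-0.002, -0.012, -1.0]]
force: [-1.0, -0.1, -0.3]
opening: 0.552
grasp_force: 0.0
```

Call:
{"name": "step_arm", "arguments": {"steps": [[0, 0, 0, 0, 0, 0, -0.1], [0, 0, 0, 0, 0, 0, -0.1], [0, 0, 0, 0, 0, 0, -0.1]]}}

```text
time_s: 13.8
position: [0.5813, 0.0623, 0.113]
tcp_rot: [[0.192, 0.981, 0.004], [0.981, -0.192, -0.0], [0.0, 0.004, -1.0]]
force: [0.5, -0.2, 0.1]
opening: 0.547
grasp_force: 0.0
```

Call:
{"name": "step_arm", "arguments": {"steps": [[0, -0.005, 0.03, 0, 0, 0, -0.1], [0, -0.005, 0.06, 0, 0, 0, -0.1], [0, -0.005, 0.09, 0, 0, 0, -0.1], [0, -0.005, 0.11, 0, 0, 0, -0.1], [0, -0.005, 0.11, 0, 0, 0, -0.1], [0, -0.005, 0.11, 0, 0, 0, -0.1]]}}

```text
time_s: 14.3
position: [0.5774, 0.0634, 0.0773]
tcp_rot: [[0.191, 0.982, -0.002], [0.982, -0.191, 0.0], [-0.0, -0.002, -1.0]]
force: [0.4, 0.3, -0.0]
opening: 0.552
grasp_force: 0.0
```

Call:
{"name": "step_arm", "arguments": {"steps": [[0, 0, 0.005, 0, 0, 0, -0.1], [0, 0, 0.01, 0, 0, 0, -0.1], [0, 0, 0.01, 0, 0, 0, -0.1]]}}

```text
time_s: 14.55
position: [0.578, 0.0634, 0.075]
tcp_rot: [[0.191, 0.982, 0.0], [0.982, -0.191, -0.0], [0.0, 0.0, -1.0]]
force: [-0.4, -0.5, 0.4]
opening: 0.552
grasp_force: 0.0
```

Call:
{"name": "step_arm", "arguments": {"steps": [[0, 0, 0, 0, 0, 0, 1], [0, 0, 0, 0, 0, 0, 1], [0, 0, 0, 0, 0, 0, 1], [0, 0, 0, 0, 0, 0, 1], [0, 0, 0, 0, 0, 0, 1], [0, 0, 0, 0, 0, 0, 1], [0, 0, 0, 0, 0, 0, 1], [0, 0, 0, 0, 0, 0, 1]]}}

```text
time_s: 15.22
position: [0.5786, 0.0632, 0.0752]
tcp_rot: [[0.192, 0.981, 0.002], [0.981, -0.192, -0.0], [0.0, 0.002, -1.0]]
force: [0.6, -0.4, -0.7]
opening: 0.136
grasp_force: 30.0
```

The bar is pinched: the opening is 12 mm at 30 N. I'll turn clockwise in two halves.

Call:
{"name": "step_arm", "arguments": {"steps": [[0, 0, 0, 0, 0, 0.11, 1], [0, 0, 0, 0, 0, 0.22, 1], [0, 0, 0, 0, 0, 0.33, 1], [0, 0, 0, 0, 0, 0.44, 1], [0, 0, 0, 0, 0, 0.55, 1], [0, 0, 0, 0, 0, 0.66, 1], [0, 0, 0, 0, 0, 0.764, 1], [0, 0, 0, 0, 0, 0.764, 1]]}}

```text
time_s: 15.88
position: [0.5793, 0.0628, 0.0751]
tcp_rot: [[0.713, 0.701, 0.003], [0.701, -0.713, -0.001], [0.001, 0.003, -1.0]]
force: [3.5, -1.6, -2.3]
opening: 0.135
grasp_force: 30.0
```

Call:
{"name": "step_arm", "arguments": {"steps": [[0, 0, 0, 0, 0, 0.11, 1], [0, 0, 0, 0, 0, 0.22, 1], [0, 0, 0, 0, 0, 0.33, 1], [0, 0, 0, 0, 0, 0.44, 1], [0, 0, 0, 0, 0, 0.55, 1], [0, 0, 0, 0, 0, 0.66, 1], [0, 0, 0, 0, 0, 0.765, 1], [0, 0, 0, 0, 0, 0.765, 1]]}}

```text
time_s: 16.55
position: [0.5798, 0.062, 0.0752]
tcp_rot: [[0.984, 0.177, 0.004], [0.177, -0.984, -0.002], [0.003, 0.003, -1.0]]
force: [2.7, -3.0, -4.4]
opening: 0.133
grasp_force: 30.0
```

Call:
{"name": "step_arm", "arguments": {"steps": [[0, 0, 0, 0, 0, 0, 1], [0, 0, 0, 0, 0, 0, 1], [0, 0, 0, 0, 0, 0, 1], [0, 0, 0, 0, 0, 0, 1]]}}

```text
time_s: 16.88
position: [0.5798, 0.062, 0.0752]
tcp_rot: [[0.984, 0.18, 0.004], [0.18, -0.984, -0.002], [0.003, 0.003, -1.0]]
force: [4.4, -3.5, -3.5]
opening: 0.132
grasp_force: 30.0
```

Run:
```python
from h import *
s=read_state();R=s["tcp_rot"];print(s["position"],"yaw",np.degrees(np.arctan2(R[1,1],R[0,1])),s["force"],s["moment"],s["opening"],s["grasp_force"],s["time_s"])
# side check: plug blob still in place
b=capture("scene");o=np.load("w7.npy",allow_pickle=True).item()["b"]
df=cv2.absdiff(b["image"],o["image"])[148:176,228:256].mean();print("plug region diff",df)
```

```text
[0.57977553 0.06204295 0.0751769 ] yaw -79.64526974640046 [ 4.42288653 -3.46461748 -3.54800811] [-0.59795292 -0.50745907  0.08614896] 0.1320962986562124 30.010698437690735 16.8833
plug region diff 11.97704081632653
```

```bash
python3 -c "
from rig import *
print(hand_in())"
```

```text
the job is handed in; nothing more can be done
None
```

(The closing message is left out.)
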